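# Load a plaster mould into the spring clamp

### The arm

A 7-joint arm with a two-finger parallel gripper is mounted at the origin on the work surface. World frame = base frame: x ahead of the robot, y to its left, z up, the work surface at z = 0. Lengths are in m, angles in rad, forces in N, time in s.
With the tool pointing down it reaches from about 0.4 to 0.925 m from the base axis. Payload 5.6 kg.
Tool frame: the origin (TCP) lies at the very end of the fingers, on their centre line; the grasp point (between the pads) lies ctrl.tcp_to_grasp behind it (ctrl.tcp_to_grasp is the distance from the TCP to the grasp point, in m); x points along the fingers, y is the direction in which the jaws open and shut, and the axes are right-handed (so a half turn about x gives the same grasp; the last joint's range is limited). The gripper opens to 85 mm and grips with 20 to 120 N. Pads are 22 mm wide; open, the fingers measure 114 mm over their backs; the gripper's body (76 mm by 85 mm) begins 54 mm behind the grasp point. The pads swing forward as they close: fully open they stand 13 mm farther back than shut.
Start: joints at [1.143, 0.468, -0.012, 1.603, 0.006, 1.071, -0.056], TCP at [0.244, -0.602, 0.196] pointing down, gripper open.
Joint ranges: [-2.53, 2.53], [-0.31, 2.02], [-1.57, 1.55], [0.28, 2.44], [-1.29, 4.43], [0.15, 1.84], [-2.92, 2.92]. Speed limits (rad/s): [2.57, 2.57, 3.14, 3.14, 3.14, 3.14, 3.14].

### API

Orientations are given as a 3x3 rotation matrix whose columns are the frame's x, y, z axes.
In Python, from workcell import status, optics, sign_off, ctrl gives the robot as it stands.
- The arm moves only by the shell command python3 -m creep 'ROWS'. ROWS is JSON, a list of rows, each an object of numbers: "x", "y", "z": the shift along the tool's x, y, z in mm; "yaw": the turn about the tool's x in degrees; "claw": the gripper's target within -1 to 1 (shut at 1, half-way at 0, fully open at -1). A call has exactly 8 rows; each row is the pose to reach, as a shift and turn from the pose measured when the call began, along the tool's axes at that moment; what a row does not reach only later rows make up. A row lasts 1/8 s, in which the tool goes at most 62.5 mm and 10.7 degrees, less where a joint would pass 70% of its speed; a pose out of reach is approached as far as the arm can. A call with a gripper value outside its range is refused whole. The fingers move at their own pace and stop on an object; the grip force is fixed at half the most. Time passes only in rows, so rows that repeat a pose let the fingers close, or fill a call up. It gives the time, the measured TCP pose, the force and the opening at its end, in the units of the state.
- status.observe(): the state, without advancing time (a new reading comes with each control period).
- optics.camera(name): name is "side" or "top"; returns a dict with "image" (384x512x3 uint8, red, green, blue), "range_z" (384x512 float32, m along the optical axis (not along the pixel's ray), 0 where there is no reading), "K" (3x3 intrinsics, pixels), "eye" and "rotation" of the camera in the world. Camera axes: x right, y down, z forward; pixel columns grow to the right and rows downward; lengths in m; the calibration is good to about 2 mm. A picture is of the moment at which its call begins.
- sign_off(): hands the job in, once; it reports no verdict.
The state is a dict: "time": time; "joint_pos": joint angles; "dq": joint speeds; "joint_torque": joint torques, N m; "tool_pos": TCP position; "tool_rot": TCP orientation; "force": force on the tool from outside, world axes, zero at the start; "ft_torque": the same for the moment, N m; "finger_gap": finger opening in m.
Only numpy, scipy, OpenCV 4.12 (cv2) and the standard library are available. Lean on these libraries where they do the work, as an engineer would, in place of code of your own. Each camera call takes 0.05 s, during which the arm holds its last target. There are 200 camera calls.

### The job

Load the plaster casting mould, the one with the round pouring hole in its top, lengthways into the spring clamp: push the blue sprung carriage back with the end of the mould, lower the mould upright onto the wooden deck between the carriage and the low steel stop, and let go so that the spring holds it square against the stop. Leave the solid plaster block where it stands.

Things in the scene. Friction and masses are not known exactly. Their poses are not given: they have to be found in the camera images.
- mould: Casting mould: white plaster block with a dark seam along its length and a round dark pouring hole on top, 70 long (own x) x 50 wide (own y) x 75 high (own z), 0.2 to 0.45 kg; same either way round. Origin: centre of underside. Stands loose on the table; grip across the 50 mm width, near the top. Seated, its origin is at clamp x = -25, y = 0, z = 12 mm, long axis along clamp x.
- clamp: Spring clamp fixed to the table, place and yaw vary. Origin: centre of underside of its wooden deck, 270 (own x) x 100 (own y) x 12 high. Clamp frame: low steel stop x -75 to -60, 80 wide, top at z = 30 mm, low enough to carry the mould over it; blue sprung carriage 60 wide, 30 thick, top at z = 91, facing the stop; grey post x 98 to 120, 77 high; the carriage's rod runs through it.
- carriage (a joint): Travel of the sprung carriage along the clamp's +x, away from the stop, in m: 0 at rest, 0.060 fully back, 0.025 with the mould seated. Its upright black pressing face, looking to clamp -x, is at clamp x = -0.015 + this value (at rest a 45 mm gap to the stop). Spring force towards the stop: 3.5 N at rest, 6 N at 0.025, 9.5 N fully back; shuts in under a second when let go.
- block: Bystander, not to be moved: plain solid white plaster block, no hole, no seam, 65 (own x) x 55 (own y) x 60 high, loose on the table; origin: centre of underside. Block, mould and a glaze jar (58 diameter, 85 high, blue lid) share three places by chance, centres 130 mm or more apart. A round clay pot (90 diameter, 74 high) stands farther out. All bystanders are under 90 mm high.
There are look-alikes about, which are no part of the job. Leave any orange look-alike of the mould alone.

How it is judged:
By the outcome, as a careful person would: the job done as asked, in the order asked, and still so for the second after the job is handed in, with the robot touching nothing.
It also fails if it takes over 40 s, if anything falls off the work surface, if the arm or the gripper's body presses on something with over 40 N, if the wrist force passes 120 N, or if a joint passes its speed limit or range.

## Working session

There is one attempt and no reset: what is moved stays moved. The work goes in short steps, Python scripts to look and compute and a shell command to move; the robot and the scene stay as the last step left them, time stands still between calls to the robot, and variables do not carry over. Pictures are saved under pics/ and viewed, about 8 in all and at most 12, crops included, and the job is handed in when it is done.

```bash
mkdir -p pics
cat > h.py <<'E'
import numpy as np, cv2
from workcell import status, optics, ctrl
def cam(n):
    c=optics.camera(n); K=np.array(c["K"]);R=np.array(c["rotation"]);e=np.array(c["eye"]);d=c["range_z"]
    v,u=np.mgrid[:384,:512]
    ray=np.stack([(u-K[0,2])/K[0,0],(v-K[1,2])/K[1,1],np.ones_like(u,float)],-1)
    P=e+(ray*d[...,None])@R.T
    P[d==0]=np.nan
    return c["image"],P,dict(K=K,R=R,e=e)
def save(n,im): cv2.imwrite("pics/"+n,cv2.cvtColor(im,cv2.COLOR_RGB2BGR))
E
python3 - <<'E'
from h import *
s=status.observe();print(s,ctrl.tcp_to_grasp)
a,P,c=cam("top");b,Q,d=cam("side")
print(c,d)
np.savez("/tmp/a.npz",a=a,P=P,b=b,Q=Q)
save("top1.png",cv2.resize(a,None,fx=1.5,fy=1.5));save("side1.png",cv2.resize(b,None,fx=1.5,fy=1.5))
E
```

```text
{'time': 0.0, 'joint_pos': array([ 1.14299734,  0.46843113, -0.01163041,  1.60361696,  0.00598514,
        1.07142475, -0.05628756]), 'dq': array([-0.00211103,  0.0011483 , -0.00012588,  0.00132435,  0.00169376,
        0.00186503,  0.00119015]), 'joint_torque': array([ 2.95736818e-04, -5.32378542e+01,  2.11296952e-02, -2.51307428e+01,
        1.12402107e-02,  7.72963132e-03,  4.39225104e-06]), 'tool_pos': array([ 0.24370711, -0.60190135,  0.19470616]), 'tool_rot': array([[-7.86027753e-04,  3.75340543e-01, -9.26886649e-01],
       [ 1.66961418e-03, -9.26885150e-01, -3.75341352e-01],
       [-9.99998297e-01, -1.84257181e-03,  1.01883558e-04]]), 'force': array([ 0.16492501, -0.03501003,  0.12202469]), 'ft_torque': array([-0.03735679, -0.01360923,  0.00580089]), 'finger_gap': 0.08516800313279481} 0.0187
{'K': array([[356.74756364,   0.        , 254.09216413],
       [  0.        , 356.74756364, 185.22491429],
       [  0.        ,   0.        ,   1.        ]]), 'R': array([[ 0.01534794, -0.98802063,  0.15355677],
       [-0.99982407, -0.01682122, -0.00829971],
       [ 0.0107833 , -0.15340237, -0.98810497]]), 'e': array([ 0.39369004, -0.06658412,  0.68436781])} {'K': array([[349.74706369,   0.        , 256.54502806],
       [  0.        , 349.74706369, 197.48038842],
       [  0.        ,   0.        ,   1.        ]]), 'R': array([[-0.97194644, -0.18412729,  0.14634635],
       [-0.23506534,  0.73921237, -0.63111754],
       [ 0.00802493, -0.64781341, -0.76175678]]), 'e': array([0.40515555, 0.35591325, 0.55763916])}
```

View pics/top1.png

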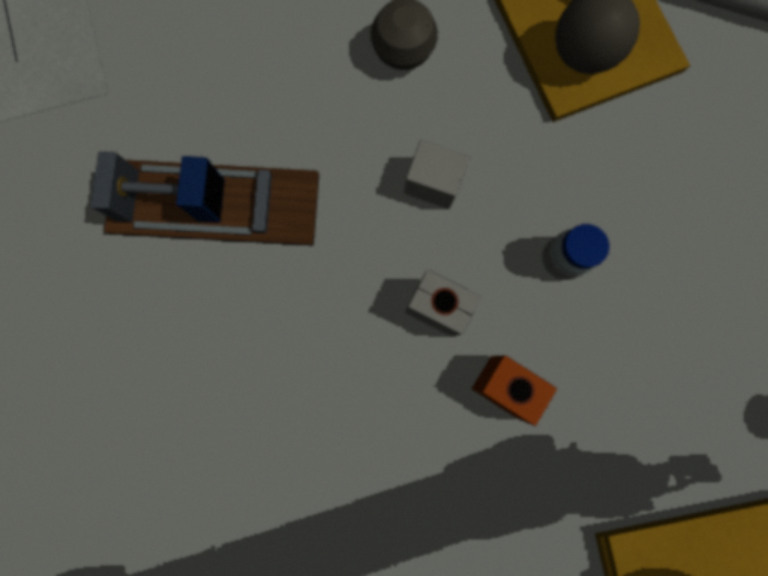

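View pics/side1.png

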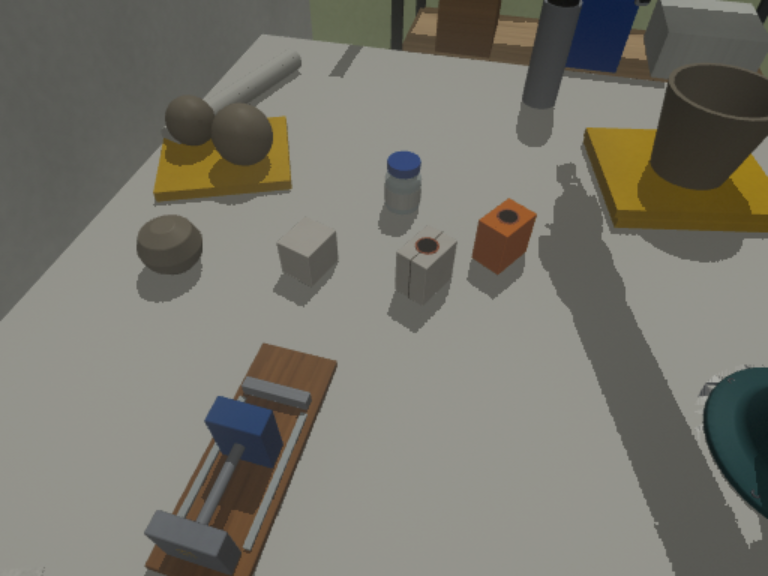

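The top view shows the mould at about (297,200) native px, the block at (291,115), the jar at (391,163) and the orange look-alike at (343,258). The clamp lies at about (140,135), with its stop towards image right (world -y). The side view agrees.

```bash
cat > meas.py <<'E'
from h import *
def rect(p):
    (c,(w,h),a)=cv2.minAreaRect((p*1000).astype(np.float32))
    if w<h: w,h,a=h,w,a+90
    return np.round(c,1),round(w,1),round(h,1),round((a+90)%180-90,1)
def box(P,z0,z1,x0,x1,y0,y1,m=None):
    k=(P[...,2]>z0)&(P[...,2]<z1)&(P[...,0]>x0)&(P[...,0]<x1)&(P[...,1]>y0)&(P[...,1]<y1)
    if m is not None:k&=m
    k=cv2.morphologyEx(k.astype(np.uint8),cv2.MORPH_OPEN,np.ones((2,2)))
    n,l,st,_=cv2.connectedComponentsWithStats(k)
    if n<2:return np.zeros((0,3))
    return P[l==1+np.argmax(st[1:,4])]
E
python3 - <<'E'
from meas import *
f=np.load("/tmp/a.npz")
for n,I,P in(("top",f["a"],f["P"]),("side",f["b"],f["Q"])):
    r,g,b=[I[...,i].astype(int) for i in range(3)]
    if n=="top":
        print([(uv,np.round(P[uv[1],uv[0]]*1000)) for uv in((300,190),(291,108),(391,163),(132,115),(175,135),(200,150),(75,120),(265,22),(330,250))])
    white=(abs(r-b)<40)
    brown=(r-b>25)&(r<200)
    for nm,a,m in(("mould",(.066,.082,.32,.48,-.22,-.09),None),("block",(.052,.066,.44,.58,-.22,-.06),None),
      ("deck",(.004,.022,.38,.6,.0,.5),brown),("stop",(.024,.036,.38,.6,.02,.2),None),("carr",(.083,.099,.38,.6,.05,.3),None),("post",(.068,.084,.38,.6,.2,.5),None)):
        q=box(P,*a,m)
        if len(q)>5: print(n,nm,len(q),rect(q[:,:2]),np.round(np.median(q,0)*1000,1))
E
```

```text
[((300, 190), array([ 482., -151.,   74.])), ((291, 108), array([ 636., -138.,   58.])), ((391, 163), array([ 530., -308.,   84.])), ((132, 115), array([606., 142.,  88.])), ((175, 135), array([590.,  80.,  28.])), ((200, 150), array([565.,  33.,  12.])), ((75, 120), array([600., 247.,  74.])), ((265, 22), array([801., -88.,  68.])), ((330, 250), array([ 380., -202.,   73.]))]
top mould 1008 (array([ 451. , -158.7]), 95.1, 47.6, -69.0) [nan nan nan]
top deck 1026 (array([571.8,  91.2]), 152.8, 56.5, 87.7) [nan nan nan]
top stop 200 (array([576.8,  80.5]), 47.8, 12.6, -5.1) [nan nan nan]
top carr 367 (array([583.3, 147.9]), 34.9, 29.3, -4.2) [nan nan nan]
top post 281 (array([580.7, 276.8]), 61.4, 33.6, -88.3) [580.9 254.7  75.1]
side mould 586 (array([ 448.5, -172. ]), 140.9, 46.5, 64.6) [ 457.4 -138.5   75.2]
side block 151 (array([ 464.1, -114.6]), 63.3, 32.2, 17.4) [ 467.2 -112.1   55.9]
side deck 1479 (array([574.8, 145. ]), 251.3, 52.6, 87.6) [nan nan nan]
side stop 240 (array([574.5,  91.2]), 43.6, 19.0, 24.5) [nan nan nan]
side carr 482 (array([583. , 136.7]), 62.8, 31.0, 88.8) [nan nan nan]
side post 524 (array([582.8, 256.9]), 32.3, 32.3, 86.0) [nan nan nan]
```

```bash
sed -i 's/.*MORPH_OPEN.*/    k=k.astype(np.uint8)/' meas.py
python3 - <<'E'
from meas import *
f=np.load("/tmp/a.npz")
for n,I,P in(("top",f["a"],f["P"]),("side",f["b"],f["Q"])):
    r,g,b=[I[...,i].astype(int) for i in range(3)]
    brown=(r-b>20)
    for nm,a,m in(("mould",(.068,.080,.40,.56,-.23,-.08),(r-b<40)),("block",(.054,.066,.56,.7,-.23,-.06),None),
      ("deck",(.004,.020,.45,.7,-.05,.4),brown),("stop",(.024,.036,.45,.7,.0,.12),None),("carr",(.086,.097,.45,.7,.05,.25),None),("post",(.070,.083,.45,.7,.2,.35),None)):
        q=box(P,*a,m)
        if len(q)>5: print(n,nm,len(q),rect(q[:,:2]),np.round(np.median(q,0)*1000,1))
# outline corners by colour (top): deck & mould
I=f["a"];
E
```

```text
top mould 1174 (array([ 462.6, -145. ]), 70.1, 50.0, 63.7) [ 462.1 -144.4   74. ]
top block 1024 (array([ 629.1, -139.3]), 64.8, 55.4, 71.2) [ 628.  -139.3   58.7]
top deck 1998 (array([596.1, 149.1]), 269.0, 99.5, 87.6) [575.2  54.6  10.8]
top stop 339 (array([593.2,  81.4]), 80.1, 15.5, -2.5) [591.7  81.   28.7]
top carr 590 (array([595.7, 148.7]), 60.8, 30.8, -1.1) [594.6 148.   89.6]
top post 522 (array([600.2, 257.5]), 70.0, 23.4, -3.7) [599.2 256.   75.5]
side mould 668 (array([ 465.4, -141.9]), 71.7, 50.8, 64.4) [ 464.9 -136.2   75.4]
side block 648 (array([ 631.7, -135.8]), 65.8, 56.0, 72.7) [ 630.2 -132.2   60.4]
side deck 3850 (array([597.8, 143.9]), 253.8, 100.1, 87.9) [579.1 150.2  12.8]
side stop 425 (array([595.7,  84.9]), 80.4, 16.1, -1.6) [594.4  86.4  30.5]
side carr 820 (array([598. , 152.1]), 59.7, 30.3, -2.0) [597.  153.9  91.7]
side post 1020 (array([602.4, 260.7]), 70.6, 22.4, -2.4) [600.7 261.8  77.8]
```

```bash
cat > go.py <<'E'
import sys; from h import *
# args: x y z mm, jaw-axis angle deg (mod 180) -> tool shift, yaw
s=status.observe();g=list(map(float,sys.argv[1:]));R=s["tool_rot"];p=s["tool_pos"]*1000
a=np.degrees(np.arctan2(R[1,1],R[0,1]))
print("now",np.round(p,1),"jaw",round(a,1),"gap",round(s["finger_gap"]*1000,1),"F",np.round(s["force"],1),"t",s["time"])
print("shift xyz",np.round(R.T@(np.array(g[:3])-p),1),"yaw",round(-((g[3]-a+90)%180-90),1),"tilt",np.round(R[:,0],4))
E
python3 -m creep '[{"y":-43,"z":-47,"yaw":-5,"claw":-1},{"y":-86,"z":-94,"yaw":-10,"claw":-1},{"y":-128,"z":-141,"yaw":-15,"claw":-1},{"y":-171,"z":-188,"yaw":-21,"claw":-1},{"y":-214,"z":-235,"yaw":-26,"claw":-1},{"y":-257,"z":-282,"yaw":-32,"claw":-1},{"y":-300,"z":-329,"yaw":-37,"claw":-1},{"y":-342,"z":-376,"yaw":-42,"claw":-1}]'
python3 go.py 464 -143.5 37 -26
```

```text
now [ 243.7 -602.   194.8] jaw -68.0 gap 85.3 F [-0.7  0.4  0.7] t 0.1
shift xyz [ 158.4 -342.  -376.3] yaw -42.0 tilt [-7.0e-04  1.5e-03 -1.0e+00]invalid input
```

```bash
python3 -m creep '[{"x":0,"y":-43,"z":-47,"yaw":-5,"claw":-1},{"x":0,"y":-86,"z":-94,"yaw":-10,"claw":-1},{"x":0,"y":-128,"z":-141,"yaw":-15,"claw":-1},{"x":0,"y":-171,"z":-188,"yaw":-21,"claw":-1},{"x":0,"y":-214,"z":-235,"yaw":-26,"claw":-1},{"x":0,"y":-257,"z":-282,"yaw":-32,"claw":-1},{"x":0,"y":-300,"z":-329,"yaw":-37,"claw":-1},{"x":0,"y":-342,"z":-376,"yaw":-42,"claw":-1}]'
python3 go.py 464 -143.5 37 -26
```

```text
time: 1.1
tool_pos: [0.4604, -0.1498, 0.1953]
tool_rot: [[-0.001, 0.9, -0.435], [0.001, -0.435, -0.9], [-1.0, -0.001, -0.001]]
force: [0.8, -0.4, 0.1]
finger_gap: 0.0856
now [ 460.4 -149.8  195.3] jaw -25.8 gap 85.6 F [ 0.8 -0.4  0.1] t 1.1
shift xyz [158.3   0.6  -7.2] yaw 0.2 tilt [-7.0e-04  1.1e-03 -1.0e+00]
```

```bash
python3 -m creep '[{"x":10,"y":0.6,"z":-7,"yaw":0,"claw":-1},{"x":35,"y":0.6,"z":-7,"yaw":0,"claw":-1},{"x":60,"y":0.6,"z":-7,"yaw":0,"claw":-1},{"x":85,"y":0.6,"z":-7,"yaw":0,"claw":-1},{"x":110,"y":0.6,"z":-7,"yaw":0,"claw":-1},{"x":135,"y":0.6,"z":-7,"yaw":0,"claw":-1},{"x":158,"y":0.6,"z":-7,"yaw":0,"claw":-1},{"x":158,"y":0.6,"z":-7,"yaw":0,"claw":-1}]'
python3 go.py 464 -143.5 37 -26
python3 - <<'E'
from h import *
a,_,_=cam("top");b,_,_=cam("side")
save("c2.png",np.hstack([cv2.resize(a[100:300,180:400],None,fx=1.8,fy=1.8),cv2.resize(b[80:280,200:420],None,fx=1.8,fy=1.8)]))
E
```

```text
time: 2.1
tool_pos: [0.4618, -0.144, 0.0356]
tool_rot: [[-0.005, 0.9, -0.437], [0.002, -0.437, -0.9], [-1.0, -0.006, 0.0]]
force: [-0.6, 0.1, 0.4]
finger_gap: 0.0853
now [ 461.8 -144.    35.6] jaw -25.9 gap 85.3 F [-0.6  0.1  0.4] t 2.1
shift xyz [-1.5  1.8 -1.5] yaw 0.1 tilt [-0.0052  0.0021 -1.    ]
```

View pics/c2.png

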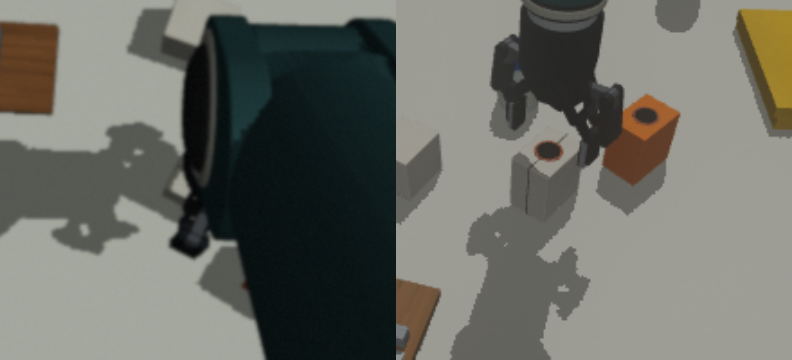

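The crop shows the fingertips above and behind the mould (crop right half, tips near (515,125) and (588,160)). That disagrees with the reported TCP height, so I'll check it before closing.

Run:
```python
from h import *
s=status.observe();print(s["time"],s["tool_pos"],s["dq"].round(3))
b,Q,d=cam("side")
p=s["tool_pos"];R=s["tool_rot"]
def pj(p): q=d["R"].T@(p-d["e"]);return np.round((d["K"]@q/q[2])[:2])
print("tcp px",pj(p),"fingers",pj(p+.05*R[:,1]),pj(p-.05*R[:,1]))
dark=(b.max(-1)<75)&(Q[...,2]>.02)&(Q[...,1]<0)&(Q[...,2]<.12)&(abs(Q[...,0]-.46)<.13)&(abs(Q[...,1]+.144)<.13)
for v in range(130,175,4):
    u=np.where(dark[v])[0]
    if len(u):print(v,[(int(x),*np.round(Q[v,x]*1000).astype(int)) for x in u[[0,len(u)//2,-1]]])
w=(Q[...,2]>.068)&(Q[...,2]<.08)&(b.min(-1)>100)&(abs(Q[...,0]-.46)<.08)&(abs(Q[...,1]+.144)<.08)
print("mould top",np.nanmedian(Q[w],0))
c=b.copy();save("c3.png",cv2.resize(c[90:220,220:380],None,fx=4,fy=4))
```

```text
2.2 [ 0.46378833 -0.14416667  0.03746779] [-0.    -0.019 -0.007 -0.009 -0.    -0.003 -0.   ]
tcp px [284. 176.] fingers [265. 165.] [304. 188.]
134 [(271, np.int64(500), np.int64(-171), np.int64(120)), (271, np.int64(500), np.int64(-171), np.int64(120)), (271, np.int64(500), np.int64(-171), np.int64(120))]
138 [(261, np.int64(518), np.int64(-162), np.int64(114)), (269, np.int64(503), np.int64(-166), np.int64(114)), (271, np.int64(500), np.int64(-170), np.int64(111))]
142 [(261, np.int64(517), np.int64(-159), np.int64(106)), (333, np.int64(378), np.int64(-229), np.int64(77)), (343, np.int64(358), np.int64(-238), np.int64(74))]
146 [(261, np.int64(517), np.int64(-161), np.int64(94)), (335, np.int64(373), np.int64(-217), np.int64(78)), (343, np.int64(357), np.int64(-223), np.int64(76))]
150 [(264, np.int64(509), np.int64(-153), np.int64(92)), (266, np.int64(506), np.int64(-157), np.int64(89)), (267, np.int64(505), np.int64(-160), np.int64(87))]
154 [(324, np.int64(392), np.int64(-201), np.int64(65)), (324, np.int64(392), np.int64(-201), np.int64(65)), (324, np.int64(392), np.int64(-201)
[... 172 characters left out ...]
50))]
162 [(278, np.int64(478), np.int64(-144), np.int64(75)), (290, np.int64(455), np.int64(-149), np.int64(76)), (312, np.int64(412), np.int64(-124), np.int64(109))]
166 [(280, np.int64(472), np.int64(-133), np.int64(76)), (301, np.int64(431), np.int64(-114), np.int64(104)), (311, np.int64(413), np.int64(-121), np.int64(101))]
170 [(300, np.int64(431), np.int64(-115), np.int64(93)), (304, np.int64(424), np.int64(-116), np.int64(93)), (307, np.int64(419), np.int64(-113), np.int64(98))]
174 [(273, np.int64(481), np.int64(-111), np.int64(73)), (273, np.int64(481), np.int64(-111), np.int64(73)), (273, np.int64(481), np.int64(-111), np.int64(73))]
mould top [ 0.46200621 -0.14330115  0.07543901]
```

View pics/c3.png

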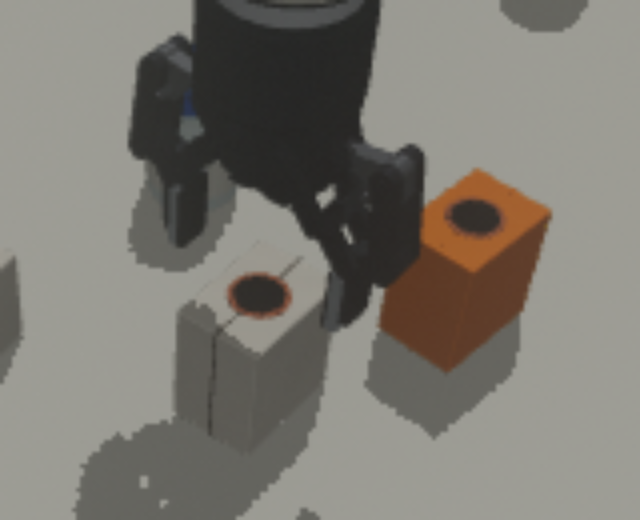

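Run:
```python
from h import *
b,Q,d=cam("side")
s=status.observe();p=s["tool_pos"];R=s["tool_rot"]
L=np.full(Q.shape,np.nan)
# tool-frame height above TCP along -x, and lateral coordinate, for non-scene points near the tool
q=(Q-p)@R; h=-q[...,0]; near=(abs(q[...,1])<.075)&(abs(q[...,2])<.06)&(h>-.03)&(h<.25)
dark=b.max(-1)<80
for lo in np.arange(0,.2,.01):
    m=near&dark&(h>=lo)&(h<lo+.01)&(Q[...,2]>.08)
    if m.any(): print(round(lo*1000),m.sum(),"y",np.round(np.nanpercentile(q[m][:,1]*1000,[2,50,98])),"z",np.round(np.nanpercentile(q[m][:,2]*1000,[2,50,98])))
```

```text
40 4 y [43. 44. 45.] z [-8. -3.  3.]
50 50 y [-52.  43.  54.] z [-14.  -9.   7.]
60 88 y [-56.  43.  56.] z [-14.  -9.   7.]
70 88 y [-56.   0.  55.] z [-14.  -9.   9.]
80 69 y [-56.  43.  50.] z [-14.  -9.   7.]
90 120 y [-73. -46.  67.] z [-16. -13.   6.]
100 264 y [-73. -41.  71.] z [-17.  -8.   9.]
110 299 y [-72. -31.  68.] z [-19. -13.  11.]
120 245 y [-71. -20.  69.] z [-20. -13.  10.]
130 306 y [-70. -18.  67.] z [-22. -13.   6.]
140 355 y [-68. -21.  64.] z [-21. -12.   8.]
150 200 y [-67. -37.  64.] z [-14.  -7.   9.]
160 114 y [-37. -25.  18.] z [-39. -29.   6.]
170 220 y [-37. -20.  23.] z [-39. -32.   6.]
180 232 y [-37. -19.  24.] z [-40. -33.   4.]
190 249 y [-37. -19.  26.] z [-39. -32.   5.]
```

The fingertips appear about 35 mm higher than the reported TCP implies. A safe test is to close only to about 40 mm. If the mould is between the pads they'll stop at 50 mm.

```bash
python3 -m creep '[{"x":0,"y":0,"z":0,"yaw":0,"claw":-0.6},{"x":0,"y":0,"z":0,"yaw":0,"claw":-0.4},{"x":0,"y":0,"z":0,"yaw":0,"claw":-0.2},{"x":0,"y":0,"z":0,"yaw":0,"claw":0},{"x":0,"y":0,"z":0,"yaw":0,"claw":0},{"x":0,"y":0,"z":0,"yaw":0,"claw":0.05},{"x":0,"y":0,"z":0,"yaw":0,"claw":0.05},{"x":0,"y":0,"z":0,"yaw":0,"claw":0.05}]'
python3 - <<'E'
from h import *
b,Q,d=cam("side");save("c4.png",cv2.resize(b[60:220,200:380],None,fx=4,fy=3.7))
E
```

```text
time: 3.3
tool_pos: [0.4645, -0.1441, 0.0382]
tool_rot: [[0.001, 0.9, -0.436], [0.001, -0.436, -0.9], [-1.0, 0.0, -0.001]]
force: [0.9, -0.7, -0.1]
finger_gap: 0.0403
```

View pics/c4.png

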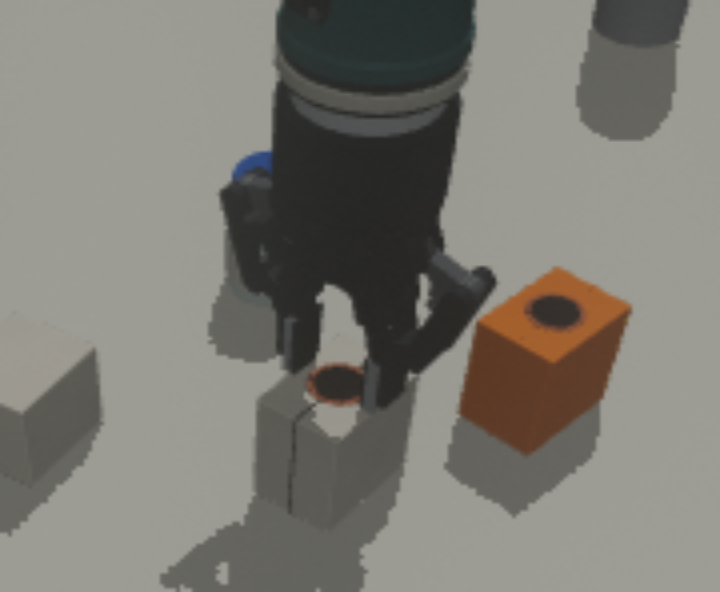

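The gap went to 40 mm with no contact. The pads hang just above the mould top (crop: tips at (300,370) and (380,405)), so the reported TCP really is too low. I'll measure the tip height now.

Run:
```python
from h import *
b,Q,d=cam("side")
s=status.observe();p=s["tool_pos"];R=s["tool_rot"]
q=(Q-p)@R; h=-q[...,0]*1000
m=(abs(q[...,1])<.05)&(abs(q[...,2])<.025)&(b.max(-1)<85)&(abs(abs(q[...,1])-.027)<.013)&(Q[...,2]>.06)
for sg in(1,-1):
    k=m&(sg*q[...,1]>0); o=np.sort(h[k]); print(sg,k.sum(),o[:12].round(1))
    v,u=np.where(k&(h<o[12])); print([(int(a),int(c),*np.round(Q[a,c]*1000).astype(int)) for a,c in zip(v,u)])
bd=(abs(q[...,1])<.012)&(abs(q[...,2])<.05)&(b.max(-1)<85)&(h>50); print("body",np.sort(h[bd])[:15].round())
```

```text
1 410 [36.3 36.7 37.2 38.1 38.4 39.6 39.9 40.  40.3 40.6 40.9 41.7]
[(156, 278, np.int64(481), np.int64(-159), np.int64(77)), (157, 276, np.int64(484), np.int64(-152), np.int64(80)), (157, 277, np.int64(483), np.int64(-154), np.int64(79)), (157, 278, np.int64(481), np.int64(-158), np.int64(75)), (158, 276, np.int64(484), np.int64(-151), np.int64(78)), (158, 277, np.int64(483), np.int64(-155), np.int64(75)), (159, 274, np.int64(487), np.int64(-146), np.int64(79)), (159, 275, np.int64(485), np.int64(-148), np.int64(78)), (160, 272, np.int64(490), np.int64(-143), np.int64(78)), (160, 273, np.int64(488), np.int64(-143), np.int64(79)), (160, 274, np.int64(487), np.int64(-146), np.int64(76)), (161, 273, np.int64(489), np.int64(-145), np.int64(74))]
-1 2090 [28.9 29.7 30.5 30.7 32.1 32.1 34.9 37.  37.4 39.1 41.3 42. ]
[(164, 301, np.int64(433), np.int64(-149), np.int64(75)), (165, 301, np.int64(433), np.int64(-152), np.int64(70)), (166, 300, np.int64(435), np.int64(-151), np.int64(68)), (167, 299, np.int64(436), np.int64(-145), np.int64(70)), (168, 298, np.int64(437), np.int64(-143), np.int64(69)), (169, 297, np.int64(439), np.int64(-142), np.int64(67)), (170, 291, np.int64(449), np.int64(-123), np.int64(80)), (170, 293, np.int64(445), np.int64(-125), np.int64(79)), (170, 294, np.int64(444), np.int64(-127), np.int64(77)), (170, 295, np.int64(442), np.int64(-132), np.int64(73)), (170, 296, np.int64(440), np.int64(-137), np.int64(69)), (171, 293, np.int64(445), np.int64(-126), np.int64(76))]
body [109. 110. 110. 111. 111. 111. 111. 112. 112. 113. 113. 113. 113. 113.
 113.]
```

The pads and the body bottom both sit about 36 mm above where the reported TCP puts them, so true TCP z is roughly reported + 36. Laterally it agrees. I'll reopen, then descend 34 mm.

```bash
python3 -m creep '[{"x":0,"y":0,"z":0,"yaw":0,"claw":-1},{"x":0,"y":0,"z":0,"yaw":0,"claw":-1},{"x":0,"y":0,"z":0,"yaw":0,"claw":-1},{"x":0,"y":0,"z":0,"yaw":0,"claw":-1},{"x":10,"y":0,"z":0,"yaw":0,"claw":-1},{"x":20,"y":0,"z":0,"yaw":0,"claw":-1},{"x":29,"y":0,"z":0,"yaw":0,"claw":-1},{"x":34,"y":0,"z":0,"yaw":0,"claw":-1}]'
python3 -m creep '[{"x":1,"y":0,"z":0,"yaw":0,"claw":-0.6},{"x":1,"y":0,"z":0,"yaw":0,"claw":-0.3},{"x":1,"y":0,"z":0,"yaw":0,"claw":0},{"x":1,"y":0,"z":0,"yaw":0,"claw":0.3},{"x":1,"y":0,"z":0,"yaw":0,"claw":0.6},{"x":1,"y":0,"z":0,"yaw":0,"claw":1},{"x":1,"y":0,"z":0,"yaw":0,"claw":1},{"x":1,"y":0,"z":0,"yaw":0,"claw":1}]'
python3 go.py 464 -143.5 90 -26
```

```text
time: 4.4
tool_pos: [0.4641, -0.1439, 0.0032]
tool_rot: [[-0.0, 0.9, -0.436], [0.001, -0.436, -0.9], [-1.0, -0.001, -0.001]]
force: [0.3, 0.2, 0.1]
finger_gap: 0.0856
time: 5.4
tool_pos: [0.4642, -0.1439, 0.0025]
tool_rot: [[-0.0, 0.9, -0.436], [0.001, -0.436, -0.9], [-1.0, -0.001, -0.001]]
force: [-1.2, 0.4, 5.6]
finger_gap: 0.0494
now [ 464.2 -143.9    2.5] jaw -25.8 gap 49.4 F [-1.2  0.4  5.6] t 5.4
shift xyz [-87.5  -0.4  -0.3] yaw 0.2 tilt [-3.e-04  8.e-04 -1.e+00]
```

```bash
python3 -m creep '[{"x":-8,"y":0,"z":0,"yaw":0,"claw":1},{"x":-20,"y":0,"z":0,"yaw":0,"claw":1},{"x":-36,"y":0,"z":0,"yaw":0,"claw":1},{"x":-52,"y":0,"z":0,"yaw":0,"claw":1},{"x":-68,"y":0,"z":0,"yaw":0,"claw":1},{"x":-84,"y":0,"z":0,"yaw":0,"claw":1},{"x":-96,"y":0,"z":0,"yaw":0,"claw":1},{"x":-100,"y":0,"z":0,"yaw":0,"claw":1}]'
python3 go.py 594.7 85.9 102 -2.3
```

```text
time: 6.4
tool_pos: [0.4646, -0.1442, 0.1035]
tool_rot: [[0.001, 0.9, -0.436], [0.0, -0.436, -0.9], [-1.0, 0.001, -0.001]]
force: [-0.3, -0.9, -4.3]
finger_gap: 0.0493
now [ 464.6 -144.2  103.5] jaw -25.8 gap 49.3 F [-0.3 -0.9 -4.3] t 6.4
shift xyz [   1.7   16.8 -263.8] yaw -23.5 tilt [ 1.e-03  2.e-04 -1.e+00]
```

```bash
python3 -m creep '[{"x":0,"y":2,"z":-25,"yaw":-2,"claw":1},{"x":0,"y":4,"z":-65,"yaw":-6,"claw":1},{"x":0,"y":7,"z":-110,"yaw":-10,"claw":1},{"x":0,"y":10,"z":-155,"yaw":-14,"claw":1},{"x":0,"y":13,"z":-200,"yaw":-18,"claw":1},{"x":0,"y":15,"z":-235,"yaw":-21,"claw":1},{"x":1,"y":17,"z":-257,"yaw":-23,"claw":1},{"x":1,"y":17,"z":-264,"yaw":-23.5,"claw":1}]'
python3 go.py 594.7 85.9 102 -2.3
python3 - <<'E'
from meas import *
for n in("top","side"):
    I,P,_=cam(n); save(n+"5.png",cv2.resize(I,None,fx=1.2,fy=1.2))
    br=I.min(-1)>75
    z=P[...,2];near=(abs(P[...,0]-.595)<.07)&(abs(P[...,1]-.086)<.07)&(I.min(-1)>60)&(abs(I[...,0].astype(int)-I[...,2])<40)
    print(n,np.round(np.percentile(z[near&(z>.13)]*1000,[5,50,95])) if (near&(z>.13)).sum() else None,(near&(z>.13)).sum())
    q=P[near&(z>.165)&(z<.185)]
    if len(q)>9:print(rect(q[:,:2]),np.median(q,0).round(4))
E
```

```text
time: 7.4
tool_pos: [0.5948, 0.0868, 0.102]
tool_rot: [[-0.0, 0.999, -0.039], [0.0, -0.039, -0.999], [-1.0, -0.0, -0.0]]
force: [-0.8, -1.3, -3.7]
finger_gap: 0.0492
now [594.8  86.8 102. ] jaw -2.3 gap 49.2 F [-0.8 -1.3 -3.7] t 7.4
shift xyz [-0.  -0.1  0.9] yaw 0.0 tilt [-3.e-04  4.e-04 -1.e+00]
top [142. 173. 337.] 966
(array([599.6,  66.7]), 63.4, 34.0, -1.9) [0.5938 0.0627 0.1732]
side [142. 320. 454.] 3952
(array([602.4,  93.3]), 73.1, 67.7, 5.8) [0.5966 0.1107 0.1751]
```

View pics/side5.png

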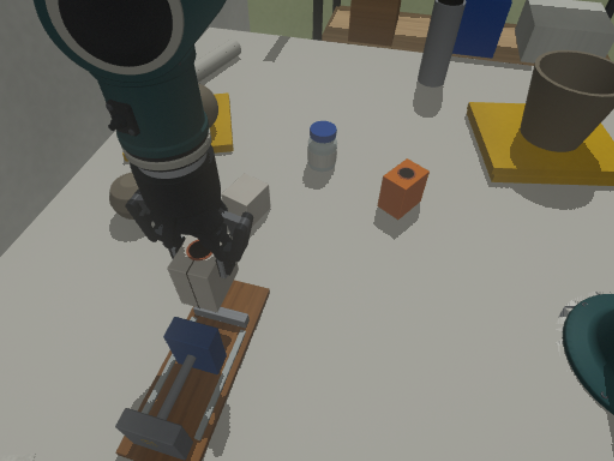

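The side view shows the mould held upright over the stop (mould at about (205,275), stop at (220,317)), with the hole on top and the carriage in front. Next I'll measure the mould's leading face and the carriage face to get offsets.

```bash
cat > face.py <<'E'
from meas import *
import sys
zt=float(sys.argv[1]) # mould top height expected
I,P,_=cam("side");r,g,b=[I[...,i].astype(int) for i in range(3)]
s=status.observe();x,y=s["tool_pos"][:2]
grey=(abs(r-b)<30)&(I.min(-1)>55)
near=grey&(abs(P[...,0]-x)<.033)&(P[...,1]>y+.022)&(P[...,1]<y+.06)
f=P[near&(P[...,2]<zt-.008)&(P[...,2]>zt-.065)]
k=np.polyfit(f[:,0]-x,f[:,1],1);print("front face",len(f),"y@centre",(k[1]*1000).round(1),"rel tcp",((k[1]-y)*1000).round(1),"yaw",np.degrees(np.arctan(k[0])).round(1),"xext",np.round(np.percentile(f[:,0],[1,99])*1000,1),"zmin",np.round(np.percentile(f[:,2],[1,99])*1000,1))
kz=np.polyfit(f[:,2],f[:,1],1);print("dy/dz",kz[0].round(3))
t=P[near&(abs(P[...,2]-zt)<.006)];print("top z",np.median(t[:,2]).round(4),len(t))
c=box(P,.086,.097,.5,.7,.05,.3,(b-r>15));print("carr",rect(c[:,:2]))
print("F",s["force"].round(1),"tcp",(s["tool_pos"]*1000).round(1))
E
python3 face.py .175
```

```text
front face 783 y@centre 120.6 rel tcp 35.9 yaw 4.4 xext [571.7 620.7] zmin [110.7 166.4]
dy/dz 0.003
top z 0.1751 425
carr (array([597.9, 152.4]), 60.0, 30.0, -2.7)
F [ 0.2 -0.5 -3.4] tcp [594.4  84.7 102.2]
```

```bash
sed -i 's/<.033)&(P\[...,1\]>y+.022)/<.02)\&(P[...,1]>y+.029)/' face.py; python3 face.py .175
```

```text
front face 506 y@centre 121.0 rel tcp 36.7 yaw -2.7 xext [575.  613.8] zmin [110.4 166.6]
dy/dz 0.001
top z 0.1749 202
carr (array([598.2, 152.2]), 60.9, 30.3, -2.4)
F [ 0.2  0.2 -3.4] tcp [594.4  84.3 102.3]
```

```bash
python3 -m creep '[{"x":6,"y":0,"z":-1,"yaw":0,"claw":1},{"x":16,"y":0,"z":-1,"yaw":0,"claw":1},{"x":27,"y":0,"z":-1,"yaw":0,"claw":1},{"x":38,"y":0,"z":-1,"yaw":0,"claw":1},{"x":48,"y":0,"z":-1,"yaw":0,"claw":1},{"x":56,"y":0,"z":-1,"yaw":0,"claw":1},{"x":61,"y":0,"z":-1,"yaw":0,"claw":1},{"x":61,"y":0,"z":-1,"yaw":0,"claw":1}]'
python3 face.py .114; python3 go.py 596.6 131.8 41 -2.3
```

```text
time: 8.6
tool_pos: [0.5943, 0.0852, 0.041]
tool_rot: [[-0.001, 0.999, -0.043], [-0.001, -0.043, -0.999], [-1.0, -0.001, 0.001]]
force: [-0.4, -0.4, -3.2]
finger_gap: 0.0492
front face 357 y@centre 121.6 rel tcp 36.3 yaw -3.0 xext [575. 614.] zmin [ 51.2 105.2]
dy/dz 0.001
top z 0.1139 164
carr (array([597.9, 152.4]), 59.9, 30.5, -2.2)
F [ 0.1  0.4 -4. ] tcp [594.6  85.2  41.4]
now [594.6  85.2  41.4] jaw -2.5 gap 49.0 F [ 0.1  0.4 -4. ] t 8.65
shift xyz [  0.3   0.  -46.6] yaw -0.2 tilt [ 0.    -0.001 -1.   ]
```

```bash
python3 -m creep '[{"x":0,"y":0,"z":-6,"yaw":0,"claw":1},{"x":0,"y":0,"z":-12,"yaw":0,"claw":1},{"x":0,"y":0,"z":-18,"yaw":0,"claw":1},{"x":0,"y":0,"z":-24,"yaw":0,"claw":1},{"x":0,"y":0,"z":-31,"yaw":0,"claw":1},{"x":0,"y":0,"z":-38,"yaw":0,"claw":1},{"x":0,"y":0,"z":-46,"yaw":0,"claw":1},{"x":0,"y":0,"z":-47,"yaw":0,"claw":1}]'
python3 face.py .114; python3 go.py 596.6 131.8 16 -2.3
python3 - <<'E'
from h import *
I,P,_=cam("side"); save("s6.png",cv2.resize(I[160:384,60:300],None,fx=2.6,fy=2.6))
I,P,_=cam("top");
E
```

```text
time: 9.65
tool_pos: [0.5966, 0.131, 0.0414]
tool_rot: [[-0.0, 0.999, -0.043], [-0.003, -0.043, -0.999], [-1.0, -0.0, 0.003]]
force: [-1.5, -7.2, 1.2]
finger_gap: 0.049
front face 116 y@centre 167.5 rel tcp 36.7 yaw -2.7 xext [577. 616.] zmin [ 90.2 105.8]
dy/dz -0.0
top z 0.1142 183
carr (array([599.1, 182.8]), 60.1, 30.2, -2.4)
F [-1.  -6.9  0.4] tcp [596.6 130.8  41.4]
now [596.6 130.8  41.4] jaw -2.5 gap 49.1 F [-1.  -6.9  0.4] t 9.7
shift xyz [25.4 -0.  -1.1] yaw -0.2 tilt [-5.0e-04 -3.6e-03 -1.0e+00]
```

View pics/s6.png

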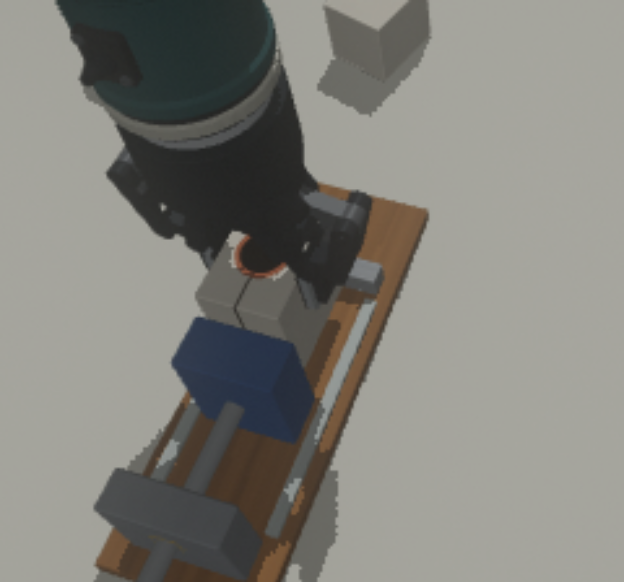

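The carriage is pushed back 30 mm by the mould's end, the mould is square, and the wrist reads 7 N. The rear face should be about 5 mm clear of the stop. Lowering now.

```bash
python3 -m creep '[{"x":3,"y":0,"z":-1,"yaw":0,"claw":1},{"x":7,"y":0,"z":-1,"yaw":0,"claw":1},{"x":11,"y":0,"z":-1,"yaw":0,"claw":1},{"x":15,"y":0,"z":-1,"yaw":0,"claw":1},{"x":19,"y":0,"z":-1,"yaw":0,"claw":1},{"x":22,"y":0,"z":-1,"yaw":0,"claw":1},{"x":24,"y":0,"z":-1,"yaw":0,"claw":1},{"x":24,"y":0,"z":-1,"yaw":0,"claw":1}]'
python3 face.py .089; python3 go.py 596.4 126 15 -2.3
```

```text
time: 10.8
tool_pos: [0.5967, 0.1292, 0.0172]
tool_rot: [[-0.001, 0.999, -0.045], [-0.007, -0.045, -0.999], [-1.0, -0.001, 0.007]]
force: [0.1, -7.3, -2.2]
finger_gap: 0.0491
now [596.7 129.2  17.2] jaw -2.6 gap 49.0 F [-0.1 -6.  -2. ] t 10.85
shift xyz [ 2.2 -0.1  3.2] yaw -0.3 tilt [-0.0012 -0.0067 -1.    ]Traceback (most recent call last):
  File "face.py", line 9, in <module>
    k=np.polyfit(f[:,0]-x,f[:,1],1);print("front face",len(f),"y@centre",(k[1]*1000).round(1),"rel tcp",((k[1]-y)*1000).round(1),"yaw",np.degrees(np.arctan(k[0])).round(1),"xext",np.round(np.percentile(f[:,0],[1,99])*1000,1),"zmin",np.round(np.percentile(f[:,2],[1,99])*1000,1))
    raise TypeError("expected non-empty vector for x")
TypeError: expected non-empty vector for x
```

```bash
python3 -m creep '[{"x":0.7,"y":0,"z":-1,"yaw":0,"claw":1},{"x":1.3,"y":0,"z":-1,"yaw":0,"claw":1},{"x":2,"y":0,"z":-1,"yaw":0,"claw":1},{"x":2.5,"y":0,"z":-1,"yaw":0,"claw":1},{"x":3,"y":0,"z":-1,"yaw":0,"claw":1},{"x":3,"y":0,"z":-1,"yaw":0,"claw":1},{"x":3,"y":0,"z":-1,"yaw":0,"claw":1},{"x":3,"y":0,"z":-1,"yaw":0,"claw":1}]'
python3 - <<'E'
from meas import *
I,P,_=cam("side");r,g,b=[I[...,i].astype(int) for i in range(3)]
c=box(P,.086,.097,.5,.7,.05,.3,(b-r>15));print("carr",rect(c[:,:2]))
t=(abs(r-b)<30)&(I.min(-1)>75)&(abs(P[...,0]-.597)<.03)&(abs(P[...,1]-.13)<.05)&(P[...,2]>.08)&(P[...,2]<.096)
print("top z",np.percentile(P[t][:,2],[5,50,95]).round(4),t.sum())
E
python3 go.py 596.4 126 15 -2.3
```

```text
time: 11.85
tool_pos: [0.5969, 0.1282, 0.0148]
tool_rot: [[-0.001, 0.999, -0.046], [-0.009, -0.046, -0.999], [-1.0, -0.001, 0.009]]
force: [-2.2, -6.8, 4.0]
finger_gap: 0.0491
carr (array([599. , 180.8]), 60.2, 30.4, -2.2)
top z [0.086  0.0879 0.0893] 552
now [596.9 128.2  14.8] jaw -2.6 gap 49.5 F [-1.7 -7.   3.8] t 11.9
shift xyz [-0.2 -0.4  2.2] yaw -0.3 tilt [-0.0015 -0.0094 -1.    ]
```

The mould is on the deck: Fz went from -2 to +4 and the top is at 88 mm. I'll ease back to the stop, then open.

```bash
python3 -m creep '[{"x":0,"y":0,"z":0.7,"yaw":0,"claw":1},{"x":0,"y":0,"z":1.4,"yaw":0,"claw":1},{"x":0,"y":0,"z":2.2,"yaw":0,"claw":1},{"x":0,"y":0,"z":2.6,"yaw":0,"claw":1},{"x":0,"y":0,"z":2.6,"yaw":0,"claw":0.6},{"x":0,"y":0,"z":2.6,"yaw":0,"claw":0.1},{"x":0,"y":0,"z":2.6,"yaw":0,"claw":-0.2},{"x":0,"y":0,"z":2.6,"yaw":0,"claw":-0.5}]'
python3 -m creep '[{"x":0,"y":0,"z":0,"yaw":0,"claw":-1},{"x":0,"y":0,"z":0,"yaw":0,"claw":-1},{"x":0,"y":0,"z":0,"yaw":0,"claw":-1},{"x":0,"y":0,"z":0,"yaw":0,"claw":-1},{"x":0,"y":0,"z":0,"yaw":0,"claw":-1},{"x":0,"y":0,"z":0,"yaw":0,"claw":-1},{"x":0,"y":0,"z":0,"yaw":0,"claw":-1},{"x":0,"y":0,"z":0,"yaw":0,"claw":-1}]'
python3 -m creep '[{"x":-8,"y":0,"z":0,"yaw":0,"claw":-1},{"x":-25,"y":0,"z":0,"yaw":0,"claw":-1},{"x":-45,"y":0,"z":0,"yaw":0,"claw":-1},{"x":-70,"y":0,"z":0,"yaw":0,"claw":-1},{"x":-95,"y":0,"z":0,"yaw":0,"claw":-1},{"x":-120,"y":0,"z":0,"yaw":0,"claw":-1},{"x":-140,"y":0,"z":0,"yaw":0,"claw":-1},{"x":-150,"y":0,"z":0,"yaw":0,"claw":-1}]'
python3 go.py 600 -100 165 -2.3
```

```text
time: 12.9
tool_pos: [0.5972, 0.1272, 0.0153]
tool_rot: [[-0.0, 0.999, -0.045], [-0.008, -0.045, -0.999], [-1.0, 0.0, 0.008]]
force: [-0.4, 0.3, -0.2]
finger_gap: 0.064
time: 13.9
tool_pos: [0.5972, 0.1271, 0.0153]
tool_rot: [[-0.0, 0.999, -0.045], [-0.008, -0.045, -0.999], [-1.0, 0.0, 0.008]]
force: [0.8, 0.2, 0.1]
finger_gap: 0.0856
time: 14.9
tool_pos: [0.5979, 0.1285, 0.1673]
tool_rot: [[0.002, 0.999, -0.045], [-0.007, -0.045, -0.999], [-1.0, 0.002, 0.007]]
force: [-0.5, 0.5, -0.0]
finger_gap: 0.0856
now [597.9 128.5 167.3] jaw -2.6 gap 85.6 F [-0.5  0.5 -0. ] t 14.9
shift xyz [  4.   12.4 228.2] yaw -0.3 tilt [ 0.0021 -0.0073 -1.    ]
```

Next, move the arm away for a clear view.

```bash
python3 -m creep '[{"x":-5,"y":-10,"z":30,"yaw":0,"claw":-1},{"x":-10,"y":-30,"z":70,"yaw":0,"claw":-1},{"x":-10,"y":-50,"z":115,"yaw":0,"claw":-1},{"x":-10,"y":-70,"z":160,"yaw":0,"claw":-1},{"x":-10,"y":-90,"z":205,"yaw":0,"claw":-1},{"x":-10,"y":-110,"z":250,"yaw":0,"claw":-1},{"x":-10,"y":-120,"z":280,"yaw":0,"claw":-1},{"x":-10,"y":-120,"z":280,"yaw":0,"claw":-1}]'
python3 - <<'E'
from meas import *
o=[]
for n in("top","side"):
    I,P,_=cam(n);r,g,b=[I[...,i].astype(int) for i in range(3)]
    o.append(I[40:260,20:270] if n=="top" else I[164:384,50:300])
    wh=(abs(r-b)<30)
    for nm,a,m in(("mould",(.080,.096,.55,.65,.07,.18),(r-b>=-8)),("block",(.054,.066,.56,.7,-.23,-.06),None),
      ("carr",(.086,.097,.45,.7,.05,.25),(b-r>15)),("stop",(.024,.036,.45,.7,.0,.105),None)):
        q=box(P,*a,m)
        if len(q)>5: print(n,nm,len(q),rect(q[:,:2]),np.round(np.median(q,0)*1000,1))
save("end.png",cv2.resize(np.hstack(o),None,fx=1.6,fy=1.6))
E
```

```text
time: 15.9
tool_pos: [0.464, -0.1484, 0.1789]
tool_rot: [[0.001, 0.999, -0.05], [-0.008, -0.05, -0.999], [-1.0, 0.001, 0.008]]
force: [-0.1, 0.8, 0.7]
finger_gap: 0.0854
top mould 1169 (array([596.4, 124. ]), 71.2, 53.1, 87.8) [594.5 123.5  85.9]
top block 927 (array([ 628.9, -139.3]), 64.8, 55.0, 71.2) [ 626.8 -135.7   58.6]
top carr 581 (array([596.9, 173.9]), 60.2, 30.6, -2.6) [596.3 173.2  89.6]
top stop 376 (array([593.4,  88.1]), 80.7, 29.3, -2.5) [591.3  81.9  28.6]
side mould 1366 (array([597.6, 126.8]), 69.1, 50.8, 88.0) [596.1 129.2  88. ]
side block 650 (array([ 632.2, -135.6]), 66.1, 56.5, 72.3) [ 630.5 -131.8   60.4]
side carr 886 (array([599.1, 177.1]), 60.1, 30.8, -2.0) [598.  178.6  91.7]
side stop 136 (array([565.7,  88.1]), 27.4, 22.8, -73.1) [566.9  87.5  30.4]
```

View pics/end.png

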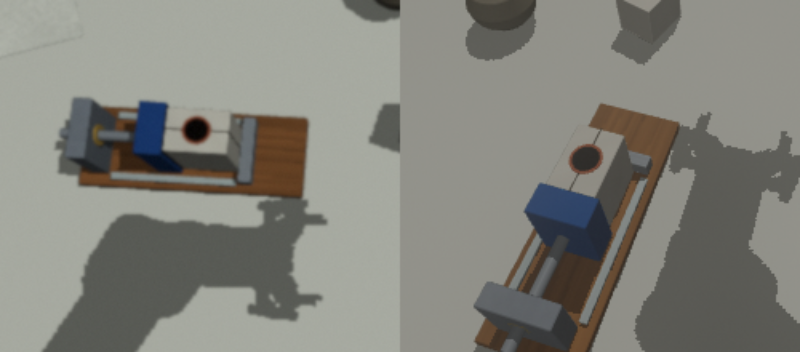

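The end picture shows the mould between the carriage and the stop, square and upright (hole at about (197,130) in the left crop). The carriage sits 25 mm back, as it should. Handing in.

```bash
python3 -c "
from workcell import sign_off;print(sign_off())"
```

```text
the job is handed in; nothing more can be done
None
```

The mould is loaded in the spring clamp and the job was handed in at about 16 s on the robot's clock. I pushed the carriage back about 30 mm with the mould's end, lowered the mould onto the deck, eased it to the stop, let go and moved the arm clear.

**Last checks**

| Check | Measured | Expected |
|---|---|---|
| Carriage travel | 25 mm | 25 mm |
| Mould centre (two cameras averaged) | (597.0, 125.4) mm | (596.3, 125.8) mm |
| Mould yaw | 87.9° | 87.7° |
| Mould top height | 86 and 88 mm (the two cameras) | 87 mm |
| Block | within 0.5 mm of where it started | not moved |

The largest wrist force I saw, read at the end of each move, was about 8 N.

**Disagreements**
- **Fingertip height:** the fingers stood about 36 mm higher than the reported tool position. I tested this with a partial close above the mould, which met nothing, and corrected for it before gripping.
- **Cameras:** the top and side views differ by about 2–3 mm, so I averaged them.

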